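# Try out the lid stay of the green seed box

## Robot

A 6-joint arm with a two-finger parallel gripper is mounted at the origin on the work surface. World frame = base frame: x ahead of the robot, y to its left, z up, the work surface at z = 0. Lengths are in m, angles in rad, forces in N, time in s.
With the tool pointing down it reaches from about 0.225 to 0.875 m from the base axis. Payload 3.4 kg.
Tool frame: the origin (TCP) lies midway between the tips of the shut fingers; the grasp point (between the pads) lies 19 mm behind it (manip.grasp_offset is the distance from the TCP to the grasp point, in m); x points along the fingers, y is the direction in which the jaws open and shut, and the axes are right-handed (so a half turn about x gives the same grasp; the last joint's range is limited). The gripper opens to 85 mm and grips with 20 to 120 N. Pads are 22 mm wide; open, the fingers measure 114 mm over their backs; the gripper's body (76 mm by 85 mm) begins 54 mm behind the grasp point. The pads swing forward as they close: fully open they stand 13 mm farther back than shut.
Start: joints at [1.149, 0.276, 1.505, -0, 1.361, -0.121], TCP at [0.17, 0.549, 0.231] pointing down, gripper open.
Joint ranges: [-2.89, 2.89], [-0.75, 2.08], [0.22, 2.7], [-1.18, 4.32], [0.11, 2.71], [-2.7, 2.7]. Speed limits (rad/s): [2.57, 2.57, 3.14, 3.14, 3.14, 3.14].

## Interface

Orientations are given as a unit quaternion [w, x, y, z].
In Python, from rig import manip gives the robot as it stands.
- The arm moves only by the shell command python3 -m creep 'ROWS' [OPENING] [FORCE]. ROWS is a JSON object of lists of equal length, an entry for each row: "delta_pos": the shift along the tool's x, y, z in cm, a list of three; "dr": the turn, a rotation vector about the tool's x, y, z in rad, a list of three. In form: {"delta_pos": [[dx, dy, dz], ...], "dr": [[rx, ry, rz], ...]}. A call has 1 to 10 rows; each row is the pose to reach, as a shift and turn from the pose commanded when the call began, along the tool's axes at that moment; what a row does not reach only later rows make up. A row lasts 1/10 s, in which the tool goes at most 50 mm and 8.59 degrees, less where a joint would pass 70% of its speed; a pose out of reach is approached as far as the arm can. A call with a gripper value outside its range is refused whole. OPENING is the opening, from -1 (shut) to 1 (fully open), set as the call begins (- or left out, the last holds). The fingers move at their own pace and stop on an object; FORCE is the grip in N (left out, the last holds). Time passes only in rows, so rows that repeat a pose let the fingers close. It gives the time, the measured TCP pose, the force and the opening at its end, in the units of the state.
- manip.get_state(): the state, without advancing time (a new reading comes with each control period).
- manip.get_image(name): name is "scene" or "top" or "wrist"; returns a dict with "pixels" (384x512x3 uint8, blue, green, red), "depth" (384x512 float32, m along the optical axis (not along the pixel's ray), 0 where there is no reading), "intrinsics" (3x3 intrinsics, pixels), "k1" (the pictures are not rectified: a ray, as slopes to the right and down, at radius r is drawn at 1 + k1 r^2 times it, then the intrinsics apply), "rvec" (rotation vector, rad) and "tvec" (3), from world to camera coordinates, as OpenCV has them. Camera axes: x right, y down, z forward; pixel columns grow to the right and rows downward; lengths in m; the calibration is good to about 2 mm. A picture is of the moment at which its call begins.
- manip.sign_off(): hands the job in, once; it reports no verdict.
The state is a dict: "clock": time; "qpos": joint angles; "qd": joint speeds; "effort": joint torques, N m; "position": TCP position; "ee_rot": TCP orientation; "contact_force": force on the tool from outside, world axes, zero at the start; "moment": the same for the moment, N m; "width": finger opening in m.
Only numpy, scipy, OpenCV 4.12 (cv2) and the standard library are available. Lean on these libraries where they do the work, as an engineer would, in place of code of your own. Each camera call takes 0.05 s, during which the arm holds its last target. There are 200 camera calls.

## Task

The folding stay on the green-lidded seed box has just been refitted and needs trying out. Lift the lid by its bar handle until the stay snaps straight and locks, and let go so that the stay alone holds the lid up; then break the stay's knee by drawing its red knob towards the handle side of the box, and let the lid sink fully shut. Leave the blue-lidded box shut.

Things in the scene. Friction and masses are not known exactly. Their poses are not given: they have to be found in the camera images.
- green_box: Plywood seed box, green lid, fixed, 180 mm deep (x), 180 wide (y), 120 high. Origin: centre of underside, z up; -x is the front (handle side, roughly to the robot), +y the left side with the stay. The lid, 12 mm thick, is hinged on the far top edge (x = 90, z = 120 mm). Its hinge is damped: let go with the stay unlocked it sinks shut by itself in about 2 s; lifting takes about 5 N at the handle.
- green_bar (a point): Middle of the green lid's handle: a round steel bar 12 mm thick, 100 long, parallel to the hinge, held at both ends 45 mm in front of the lid's edge (free gap 39 mm deep, 88 wide). Lid shut: box frame x = -135, y = 0, z = 126 mm; it goes round the hinge line with the lid, 225 mm from it in the plane 6 mm above it. Axes as the box's, turning with the lid.
- green_lid (a joint): Opening angle of the green lid, rad: 0 shut, grows as the front rises. The stay comes straight and snaps into its lock at about 1.05; the lid can be raised on freely to its stop at 1.16, as the stay's end slides in a slot; locked and let go it rests at 1.04.
- green_knee (a joint): Knee of the green box's folding stay: two flat steel links of 87 mm outside the left side, the lower pivoted on the box at x = -10, z = 90 mm. Rad: 0 folded (lid shut), 2.31 straight, 2.41 at the lock stop just past straight, where a light spring puts it once the lid is high enough; there it holds the lid.
- green_knob (a point): Centre of the red knob at the stay's knee: cylinder 18 mm thick, 40 long along the box's y, on a 10 mm pin, 45 to 85 mm out from the left side. Box frame: x = -81, y = 155, z = 40 mm lid shut; x = 6, y = 155, z = 175 mm locked. Pushed from its far (+x) side 20 mm or more towards -x (1 to 2 N) the locked knee breaks; the knob then goes on forward and down by itself as the lid sinks.
- blue_lid (a joint): Opening angle of the lid of the other box, alike but with a blue lid, rad: 0 shut. It must stay shut.

How it is judged:
By the outcome, as a careful person would: the job done as asked, in the order asked, and still so for the second after the job is handed in, with the robot touching nothing.
It also fails if it takes over 51 s, if anything falls off the work surface, if the arm or the gripper's body presses on something with over 40 N, if the wrist force passes 120 N, or if a joint passes its speed limit or range.

## Working session

There is one attempt and no reset: what is moved stays moved. The work goes in short steps, Python scripts to look and compute and a shell command to move; the robot and the scene stay as the last step left them, time stands still between calls to the robot, and variables do not carry over. Pictures are saved under pics/ and viewed, about 8 in all and at most 12, crops included, and the job is handed in when it is done.

```bash
ls; mkdir -p pics; cat > h.py <<'E'
import numpy as np,cv2
from rig import manip
def look(n,save=None):
    d=manip.get_image(n)
    if save: cv2.imwrite('pics/'+save,d['pixels'])
    np.savez('pics/'+n+'.npz',**{k:np.array(v) for k,v in d.items()})
    return d
def world(d,u,v,r=1):
    K=np.array(d['intrinsics']);k1=float(d['k1'])
    P=d['depth'][v-r:v+r+1,u-r:u+r+1];z=np.median(P[P>0]) if (P>0).any() else np.nan
    p=cv2.undistortPoints(np.array([[[u,v]]],float),K,np.array([k1,0,0,0]))[0,0]
    R=cv2.Rodrigues(np.array(d['rvec'],float))[0];t=np.array(d['tvec'],float).ravel()
    return R.T@(np.array([p[0]*z,p[1]*z,z])-t)
E
python3 - <<'E'
from h import *
a=look('scene');b=look('top')
cv2.imwrite('pics/a.png',a['pixels']);cv2.imwrite('pics/b.png',b['pixels'])
s=manip.get_state();print(s)
E
```

```text
pics
{'clock': 0.1, 'qpos': array([ 1.14899083e+00,  2.76527844e-01,  1.50597667e+00, -1.61556773e-05,
        1.36070638e+00, -1.20991820e-01]), 'qd': array([-0.00018416, -0.0020453 , -0.00375669,  0.0014988 , -0.00026933,
       -0.00215165]), 'effort': array([ 8.74170237e-04, -4.17696190e+01, -2.46406657e+01, -1.24442381e-04,
        6.02483691e-03, -7.24060044e-06]), 'position': array([0.17018816, 0.54875678, 0.23054034]), 'ee_rot': array([ 0.69897564,  0.10539925,  0.69927163, -0.10650463]), 'contact_force': array([ 0.76973285, -0.28028446, -0.28275376]), 'moment': array([-0.07331185,  0.02755261, -0.02731513]), 'width': 0.08550972131770758}
```

View pics/a.png

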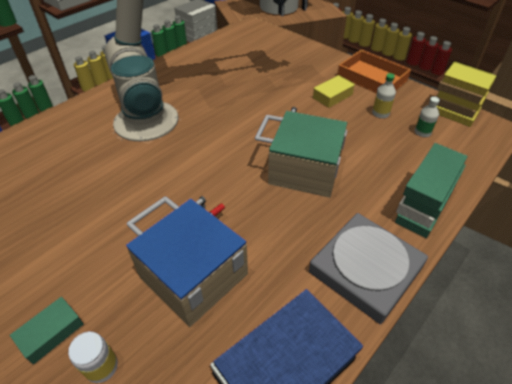

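View pics/b.png

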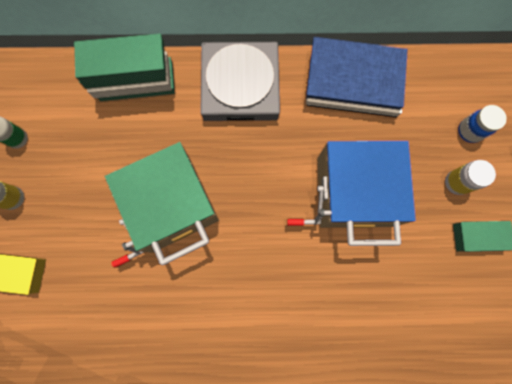

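The scene view shows both boxes shut. In the top view the green lid has corners at about (107,182), (181,145), (214,214) and (140,250). Its bar runs from (161,261) to (206,240), and its red knob is at (121,263).

```bash
python3 - <<'E'
from h import *
b=dict(np.load('pics/top.npz'))
for n,u,v in [('c_fl',109,183),('c_fr',180,148),('c_nr',211,213),('c_nl',141,247),('mid',160,198),('bar1',163,261),('barm',184,250),('bar2',204,241),('knob',118,264),('knob2',128,259),('table',230,300)]:
    print(n,world(b,u,v).round(4))
im=cv2.resize(b['pixels'][130:280,90:230],None,fx=5,fy=4.0*1.25/1,interpolation=cv2.INTER_CUBIC)[:, :]
im=cv2.resize(b['pixels'][130:275,90:235],(580,580),interpolation=cv2.INTER_CUBIC)
cv2.imwrite('pics/c.png',im)
E
```

```text
c_fl [0.5681 0.2814 0.1321]
c_fr [0.6453 0.1305 0.1315]
c_nr [0.4999 0.0612 0.1315]
c_nl [0.4303 0.207  0.1311]
mid [0.5338 0.1707 0.1317]
bar1 [0.4007 0.1599 0.1324]
barm [0.4227 0.1172 0.1306]
bar2 [0.4409 0.0756 0.1303]
knob [0.396  0.2842 0.0448]
knob2 [0.4071 0.2624 0.043 ]
table [ 0.3073  0.0287 -0.0011]
```

View pics/c.png

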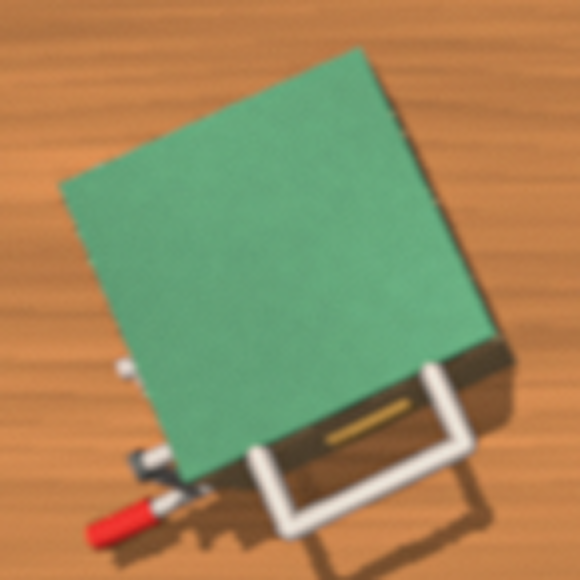

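```bash
cat >> h.py <<'E'
def onplane(d,u,v,h):
    p=cv2.undistortPoints(np.array([[[u,v]]],float),np.array(d['intrinsics']),np.array([float(d['k1']),0,0,0]))[0,0]
    R=cv2.Rodrigues(np.array(d['rvec'],float))[0];t=np.array(d['tvec'],float).ravel()
    c=-R.T@t;r=R.T@np.array([*p,1]);return c+r*(h-c[2])/r[2]
E
python3 - <<'E'
from h import *
b=dict(np.load('pics/top.npz'))
c=np.array([onplane(b,90+u/4-.4,130+v/4-.4,.132) for u,v in [(63,184),(362,48),(500,337),(190,482)]])
print(c.round(4),[np.linalg.norm(c[i]-c[i-1]).round(4) for i in range(4)])
m=c.mean(0);x=(c[0]+c[1]-c[2]-c[3])[:2];yaw=np.arctan2(x[1],x[0]);x2=(c[0]+c[3]-c[1]-c[2])[:2];print(m,yaw,np.arctan2(x2[1],x2[0])-np.pi/2)
e=np.array([np.cos(yaw),np.sin(yaw)]);f=np.array([-e[1],e[0]])
for u,v in [(290,527),(465,441)]:
    q=onplane(b,90+u/4-.4,130+v/4-.4,.128)[:2]-m[:2];print('bar',q@e,q@f)
for u,v in [(92,533),(155,510)]:
    q=onplane(b,90+u/4-.4,130+v/4-.4,.046)[:2]-m[:2];print('knob',q@e,q@f)
R=cv2.Rodrigues(np.array(b['rvec']))[0];print('cam',-R.T@b['tvec'].ravel())
s=manip.get_state();from scipy.spatial.transform import Rotation as Ro
q=s['ee_rot'];print(Ro.from_quat([q[1],q[2],q[3],q[0]]).as_matrix().round(3))
E
```

```text
[[0.5847 0.2903 0.132 ]
 [0.6599 0.1305 0.132 ]
 [0.4979 0.0535 0.132 ]
 [0.4239 0.2146 0.132 ]] [np.float64(0.1777), np.float64(0.1766), np.float64(0.1793), np.float64(0.1773)]
[0.54159101 0.17223094 0.132     ] 0.44210145736650336 0.4350606694710697
bar -0.13193662201853815 0.05201798675977357
bar -0.1316415250595623 -0.04852897408177322
knob -0.07592885312280213 0.17325652417294787
knob -0.07981154027632516 0.13580985739431034
cam [ 0.39628038 -0.02254361  0.89357172]
[[-0.001  0.296  0.955]
 [-0.001  0.955 -0.296]
 [-1.    -0.002 -0.   ]]
```

```bash
python3 -m creep '{"delta_pos":[[0,-3.4,3.7],[0,-6.8,7.3],[0,-10.2,11],[0,-13.6,14.7],[0,-17,18.3],[0,-20.5,22],[0,-23.9,25.7],[0,-27.3,29.4],[0,-30.7,33],[0,-34.1,36.7]],"dr":[[0.08,0,0],[0.17,0,0],[0.25,0,0],[0.33,0,0],[0.42,0,0],[0.5,0,0],[0.58,0,0],[0.67,0,0],[0.75,0,0],[0.83,0,0]]}' 0.0 30 && python3 -m creep '{"delta_pos":[[0,0,0],[0,0,0]],"dr":[[0,0,0],[0,0,0]]}'
cat >> h.py <<'E'
from scipy.spatial.transform import Rotation as Ro
C=np.array([.540,.171]);yaw=.439;e=np.array([np.cos(yaw),np.sin(yaw)]);f=np.array([-e[1],e[0]])
def T():
    s=manip.get_state();q=s['ee_rot'];return s,s['position'],Ro.from_quat([q[1],q[2],q[3],q[0]]).as_matrix()
def box(p): d=np.array(p)[:2]-C;return np.array([d@e,d@f,p[2]])
def rep():
    s,p,R=T();B=np.array([[*e,0],[*f,0],[0,0,1]])
    print('t',round(s['clock'],2),'tcp box mm',(box(p)*1e3).round(1),'w',round(s['width']*1e3,1),'F box',(B@s['contact_force']).round(1),'q',s['qpos'].round(2));print('tool axes in box cols\n',(B@R).round(3))
E
python3 - <<'E'
from h import *
rep();d=look('wrist','d.png')
E
```

```text
clock: 1.1
position: [0.4195, 0.1139, 0.2312]
ee_rot: [0.596, 0.38, 0.596, -0.38]
contact_force: [0.7, 0.9, -0.4]
width: 0.0421
clock: 1.3
position: [0.4193, 0.1148, 0.2309]
ee_rot: [0.596, 0.38, 0.597, -0.38]
contact_force: [-0.5, -0.1, -0.3]
width: 0.0425
t 1.3 tcp box mm [-133.1    0.4  230.9] w 42.5 F box [-0.5  0.1 -0.3] q [ 0.11  0.06  1.78  0.    1.3  -0.33]
tool axes in box cols
 [[-0.001  1.    -0.002]
 [ 0.001 -0.002 -1.   ]
 [-1.    -0.001 -0.001]]
```

View pics/d.png

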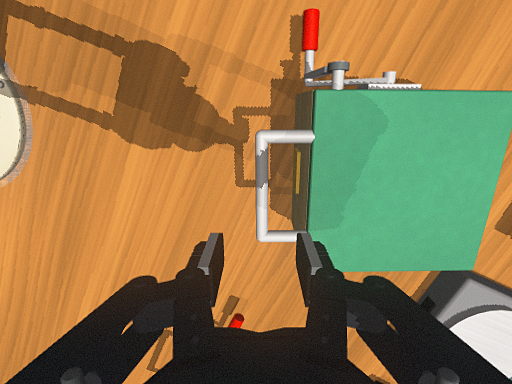

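The wrist view shows the bar running from (263,137) to (263,235), centred in x between the open fingers. The lid's left corners are at (317,91) and (512,90).

```bash
python3 - <<'E'
from h import *
b=dict(np.load('pics/wrist.npz'))
for n,u,v,h in [('bar',263,137,.126),('bar',263,235,.126),('barm',263,190,.126),('lid nl',317,91,.132),('lid nr',312,271,.132),('lid fr',474,270,.132),('knob',311,14,.04),('knob',311,48,.04)]:
    print(n,(box(onplane(b,u,v,h))*1e3).round(1))
E
```

```text
bar [-129.3   50.1  126. ]
bar [-129.2  -48.7  126. ]
barm [-129.2   -0.5  126. ]
lid nl [-83.8  89.2 132. ]
lid nr [-77.8 -87.7 132. ]
lid fr [ 95.8 -88.5 132. ]
knob [-76.4 172.3  40. ]
knob [-74.8 138.7  40. ]
```

```bash
sed -i 's/^C=np.array(\[.540,.171\])/C=np.array([.544,.173])/' h.py
python3 -m creep '{"delta_pos":[[2.5,0.25,0],[5,0.25,0],[7.5,0.25,0],[10,0.25,0],[11.5,0.25,0],[12.4,0.25,0],[12.5,0.25,0],[12.5,0.25,0]],"dr":[[0,0,0],[0,0,0],[0,0,0],[0,0,0],[0,0,0],[0,0,0],[0,0,0],[0,0,0]]}' && python3 -m creep '{"delta_pos":[[0,0,0],[0,0,0],[0,0,0],[0,0,0],[0,0,0],[0,0,0],[0,0,0],[0,0,0]],"dr":[[0,0,0],[0,0,0],[0,0,0],[0,0,0],[0,0,0],[0,0,0],[0,0,0],[0,0,0]]}' -1 25
python3 -c "
from h import *
rep()"
```

```text
clock: 2.15
position: [0.4216, 0.1177, 0.1067]
ee_rot: [0.598, 0.379, 0.597, -0.378]
contact_force: [1.0, 0.4, 0.7]
width: 0.0426
clock: 2.95
position: [0.4205, 0.1164, 0.107]
ee_rot: [0.597, 0.378, 0.597, -0.379]
contact_force: [-4.1, -1.8, 5.2]
width: 0.0111
t 2.95 tcp box mm [-135.9    1.3  107. ] w 11.1 F box [-4.4  0.1  5.2] q [ 0.11  0.18  1.98 -0.    0.98 -0.33]
tool axes in box cols
 [[-0.002  1.     0.001]
 [ 0.     0.001 -1.   ]
 [-1.    -0.002 -0.   ]]
```

```bash
python3 -m creep '{"delta_pos":[[-1.12,0.06,0],[-2.24,0.17,0],[-3.36,0.34,0],[-4.46,0.57,0],[-5.55,0.85,0],[-6.62,1.18,0],[-7.68,1.57,0],[-8.71,2.01,0],[-9.73,2.5,0],[-10.71,3.04,0]],"dr":[[0,0,0],[0,0,0],[0,0,0],[0,0,0],[0,0,0],[0,0,0],[0,0,0],[0,0,0],[0,0,0],[0,0,0]]}'
python3 -c "
from h import *
rep();look('scene','e.png')"
```

```text
clock: 3.95
position: [0.4463, 0.1286, 0.2137]
ee_rot: [0.596, 0.377, 0.598, -0.381]
contact_force: [-6.9, -5.6, -2.7]
width: 0.0107
t 3.95 tcp box mm [-107.3    1.4  213.7] w 10.7 F box [-8.7 -2.1 -2.7] q [ 0.13  0.12  1.75 -0.    1.27 -0.31]
tool axes in box cols
 [[-0.007  1.     0.001]
 [ 0.     0.001 -1.   ]
 [-1.    -0.007 -0.   ]]
```

View pics/e.png

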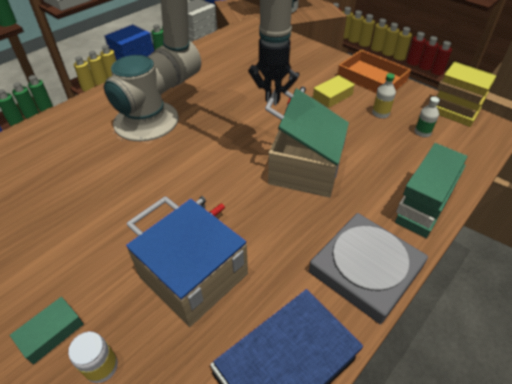

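The lid is about half open, the fingers hold the bar at (272,100), and the blue lid is shut. I'll carry on along the arc.

```bash
python3 -m creep '{"delta_pos":[[-0.96,0.55,0],[-1.89,1.15,0],[-2.78,1.8,0],[-3.64,2.5,0],[-4.47,3.25,0],[-5.25,4.05,0],[-5.99,4.88,0],[-6.69,5.75,0],[-7.34,6.66,0],[-7.95,7.6,0]],"dr":[[0,0,0],[0,0,0],[0,0,0],[0,0,0],[0,0,0],[0,0,0],[0,0,0],[0,0,0],[0,0,0],[0,0,0]]}'
python3 -c "
from h import *
rep()"
```

```text
clock: 5.0
position: [0.5144, 0.1607, 0.2961]
ee_rot: [0.596, 0.377, 0.598, -0.381]
contact_force: [-11.9, -5.5, 10.4]
width: 0.0105
t 5.0 tcp box mm [-32.1   1.5 296.1] w 10.5 F box [-13.1   0.   10.4] q [ 0.18  0.19  1.46 -0.    1.5  -0.26]
tool axes in box cols
 [[-0.006  1.     0.001]
 [-0.001  0.001 -1.   ]
 [-1.    -0.006  0.001]]
```

```bash
python3 -m creep '{"delta_pos":[[-0.2,0.35,0],[-0.4,0.8,0],[-0.6,1.2,0],[-0.75,1.6,0],[-0.85,1.9,0],[-0.85,1.9,0],[-0.85,1.9,0]],"dr":[[0,0,0],[0,0,0],[0,0,0],[0,0,0],[0,0,0],[0,0,0],[0,0,0]]}'
python3 -c "
from h import *
rep();d=look('scene');a=d['pixels'];b=look('top')['pixels']
cv2.imwrite('pics/f.png',np.hstack([cv2.resize(a[50:210,220:380],(400,400)),cv2.resize(b[120:290,70:240],(400,400))]))"
```

```text
clock: 5.7
position: [0.5335, 0.1697, 0.3072]
ee_rot: [0.598, 0.379, 0.596, -0.379]
contact_force: [-10.5, -4.8, 17.8]
width: 0.0109
t 5.7 tcp box mm [-10.9   1.5 307.2] w 10.9 F box [-11.6   0.2  17.8] q [ 0.18  0.22  1.4  -0.    1.52 -0.26]
tool axes in box cols
 [[ 0.002  1.     0.001]
 [-0.002  0.001 -1.   ]
 [-1.     0.002  0.002]]
```

View pics/f.png

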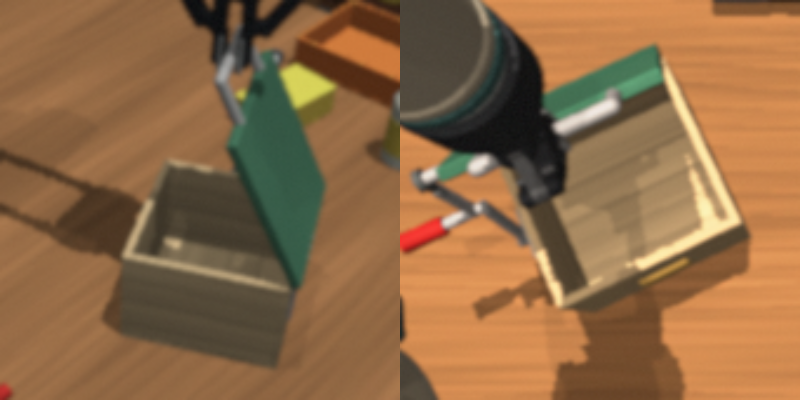

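The right half (top view) shows the stay open, with the knob at crop (425,235), which is about pixel (81,220) in the full picture. I'll check this against the locked position.

```bash
python3 - <<'E'
from h import *
b=dict(np.load('pics/top.npz'))
for u,v in [(81,220),(86,217),(76,222)]: print((box(world(b,u,v,0))*1e3).round(1),(box(onplane(b,u,v,.18))*1e3).round(1))
E
```

```text
[  3.8 152.2 181.5] [  4.2 152.8 180. ]
[  6.2 142.6 177.7] [  5.5 141.8 180. ]
[  4.6 162.8 180.6] [  4.8 163.  180. ]
```

```bash
python3 -m creep '{"delta_pos":[[0.05,-0.3,0],[0.15,-0.6,0],[0.25,-0.9,0],[0.35,-1.1,0],[0.35,-1.1,0],[0.35,-1.1,0]],"dr":[[0,0,0],[0,0,0],[0,0,0],[0,0,0],[0,0,0],[0,0,0]]}'
python3 -c "
from h import *
rep()"
python3 -m creep '{"delta_pos":[[0,0,0],[0,0,0],[0,0,0],[0,0,0],[0,0,0],[0,0,0]],"dr":[[0,0,0],[0,0,0],[0,0,0],[0,0,0],[0,0,0],[0,0,0]]}' 0.1
python3 -c "
from h import *
rep();b=look('top')
R=lambda u,v:(box(world(b,u,v,0))*1e3).round(1)
print(R(81,220))
cv2.imwrite('pics/g.png',cv2.resize(look('wrist')['pixels'],(512,384)))"
```

```text
clock: 6.4
position: [0.5257, 0.1661, 0.3027]
ee_rot: [0.599, 0.381, 0.596, -0.377]
contact_force: [-5.2, -2.5, 12.5]
width: 0.0108
t 6.4 tcp box mm [-19.5   1.5 302.7] w 10.8 F box [-5.8 -0.  12.5] q [ 0.18  0.2   1.43  0.    1.5  -0.26]
tool axes in box cols
 [[ 0.006  1.     0.001]
 [-0.001  0.001 -1.   ]
 [-1.     0.006  0.001]]
clock: 7.0
position: [0.5251, 0.1657, 0.2976]
ee_rot: [0.597, 0.379, 0.597, -0.379]
contact_force: [0.4, -0.2, 0.1]
width: 0.0471
t 7.0 tcp box mm [-20.2   1.4 297.6] w 47.1 F box [ 0.3 -0.4  0.1] q [ 0.18  0.21  1.43  0.    1.5  -0.26]
tool axes in box cols
 [[-0.     1.     0.001]
 [ 0.     0.001 -1.   ]
 [-1.    -0.    -0.   ]]
[  2.8 151.1 184.5]
```

View pics/g.png

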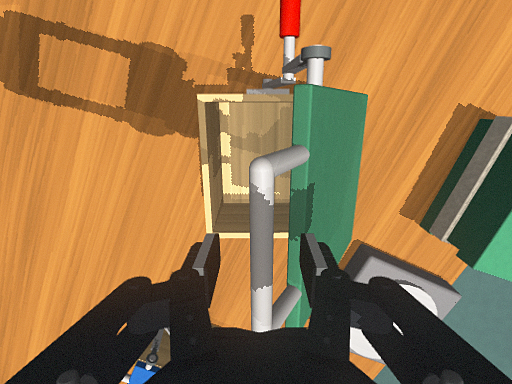

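Gripper open and wrist force about 0, with the lid standing on the stay. I'll back straight up, then go to the left side behind the knob.

```bash
python3 -m creep '{"delta_pos":[[-2,0,0],[-4.5,0,0],[-7,0,0],[-9,0,0],[-9,1,-3],[-9,2.5,-6],[-9,4,-9],[-9,5.5,-12],[-9,7,-14.5],[-9,7.2,-16.4]],"dr":[[0,0,0],[0,0,0],[0,0,0],[0,0,0],[0,0,0],[0,0,0],[0,0,0],[0,0,0],[0,0,0],[0,0,0]]}' && python3 -m creep '{"delta_pos":[[0,0,0],[0,0,0],[0,0,0],[0,0,0],[0,0,0],[0,0,0]],"dr":[[0,0,0],[0,0,0],[0,0,0],[0,0,0],[0,0,0],[0,0,0]]}' -1
python3 -c "
from h import *
rep();look('wrist','k.png')"
```

```text
clock: 8.1
position: [0.5209, 0.3469, 0.3869]
ee_rot: [0.597, 0.379, 0.597, -0.378]
contact_force: [-0.7, -0.3, 0.2]
width: 0.0471
clock: 8.7
position: [0.5205, 0.344, 0.3881]
ee_rot: [0.597, 0.379, 0.597, -0.379]
contact_force: [-0.5, 0.2, -0.3]
width: 0.0004
t 8.7 tcp box mm [ 51.4 164.8 388.1] w 0.4 F box [-0.4  0.4 -0.3] q [ 0.47  0.31  1.07 -0.    1.75  0.03]
tool axes in box cols
 [[ 0.  1.  0.]
 [-0.  0. -1.]
 [-1.  0.  0.]]
```

View pics/k.png

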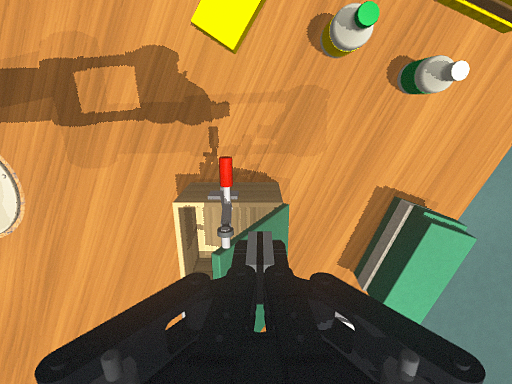

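The lid stays up unaided. The red knob is at (226,158)–(226,186), ahead of the shut fingers at about (260,255).

```bash
python3 - <<'E'
from h import *
b=dict(np.load('pics/wrist.npz'))
b=manip.get_image('wrist')
for u,v in [(226,160),(226,172),(226,184)]: print((box(world(b,u,v))*1e3).round(1),(box(onplane(b,u,v,.175))*1e3).round(1))
print((box(world(b,290,205))*1e3).round(1))
E
```

```text
[  8.4 173.3 184. ] [  7.2 171.5 175. ]
[  7.7 157.1 183.6] [  6.6 155.  175. ]
[  7.1 140.7 183.9] [  6. 138. 175.]
[116.4  39.9  -0.4]
```

```bash
python3 -m creep '{"delta_pos":[[4,0,0],[8,0,0],[12,0,0],[16,0,0],[19,0,0],[21.5,0,0],[22.8,0,0],[23,0,0],[23,0,0]],"dr":[[0,0,0],[0,0,0],[0,0,0],[0,0,0],[0,0,0],[0,0,0],[0,0,0],[0,0,0],[0,0,0]]}'
python3 -c "
from h import *
rep()"
python3 -m creep '{"delta_pos":[[0,-0.8,0],[0,-1.6,0],[0,-2.2,0],[0,-2.8,0],[0,-3.4,0],[0,-4,0],[0,-4.4,0],[0,-4.4,0]],"dr":[[0,0,0],[0,0,0],[0,0,0],[0,0,0],[0,0,0],[0,0,0],[0,0,0],[0,0,0]]}'
python3 -c "
from h import *
rep();b=look('top');cv2.imwrite('pics/m.png',np.hstack([cv2.resize(look('scene')['pixels'][50:210,220:380],(400,400)),cv2.resize(b['pixels'][120:290,70:240],(400,400))]))"
```

```text
clock: 9.7
position: [0.5209, 0.3449, 0.1586]
ee_rot: [0.597, 0.379, 0.597, -0.378]
contact_force: [0.5, 0.7, 0.8]
width: 0.0001
t 9.7 tcp box mm [ 52.2 165.5 158.6] w 0.1 F box [0.7 0.4 0.8] q [0.47 0.39 1.51 0.   1.24 0.03]
tool axes in box cols
 [[ 0.001  1.     0.001]
 [ 0.     0.001 -1.   ]
 [-1.     0.001 -0.   ]]
clock: 10.5
position: [0.4795, 0.3255, 0.1577]
ee_rot: [0.597, 0.378, 0.597, -0.379]
contact_force: [-0.1, -0.4, 0.5]
width: 0.0
t 10.5 tcp box mm [  6.4 165.4 157.7] w 0.0 F box [-0.3 -0.3  0.5] q [0.48 0.33 1.61 0.   1.2  0.04]
tool axes in box cols
 [[-0.001  1.     0.001]
 [ 0.     0.001 -1.   ]
 [-1.    -0.001 -0.   ]]
```

View pics/m.png

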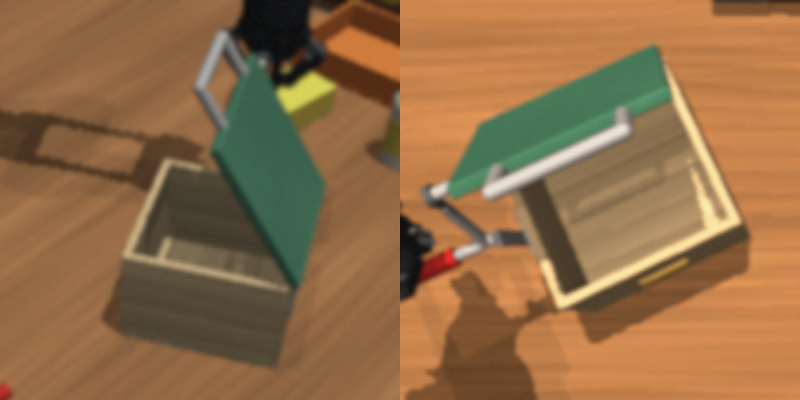

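The knob has moved forward to crop (440,262) and the lid is starting to drop. I'll hold still while it sinks.

```bash
python3 -m creep '{"delta_pos":[[0,0,0],[0,0,0],[0,0,0],[0,0,0],[0,0,0],[0,0,0],[0,0,0],[0,0,0],[0,0,0],[0,0,0]],"dr":[[0,0,0],[0,0,0],[0,0,0],[0,0,0],[0,0,0],[0,0,0],[0,0,0],[0,0,0],[0,0,0],[0,0,0]]}'
python3 -c "
from h import *
rep();b=look('top');print((box(world(b,184,250))*1e3).round(1),(box(world(b,190,160))*1e3).round(1),(box(world(b,145,245))*1e3).round(1))"
python3 -m creep '{"delta_pos":[[0,0.2,0],[-1,0.2,0],[-3,0.2,0],[-5.5,0.2,0],[-8,0.2,0],[-11,0.2,0],[-14,0.2,0],[-17,0.2,0],[-20,0.2,0],[-20,0.2,0]],"dr":[[0,0,0],[0,0,0],[0,0,0],[0,0,0],[0,0,0],[0,0,0],[0,0,0],[0,0,0],[0,0,0],[0,0,0]]}'
python3 -m creep '{"delta_pos":[[0,0,-2],[0,0,-4],[0,0,-6],[0,0,-8],[0,0,-10],[0,0,-10],[0,0,-10],[0,0,-10],[0,0,-10],[0,0,-10]],"dr":[[0,0,0],[0,0,0],[0,0,0],[0,0,0],[0,0,0],[0,0,0],[0,0,0],[0,0,0],[0,0,0],[0,0,0]]}'
python3 -c "
from h import *
rep();b=look('top');d=look('scene');cv2.imwrite('pics/n.png',np.hstack([cv2.resize(d['pixels'][50:350,100:400],(400,400)),cv2.resize(b['pixels'][120:290,70:240],(400,400))]))
for u,v in [(184,250),(145,240),(205,210),(160,198),(118,264),(335,215),(400,150),(400,215)]:print(u,v,(box(world(b,u,v))*1e3).round(1))"
```

```text
clock: 11.6
position: [0.4805, 0.326, 0.158]
ee_rot: [0.597, 0.379, 0.597, -0.379]
contact_force: [-0.3, 0.3, 0.3]
width: 0.0001
t 11.6 tcp box mm [  7.6 165.4 158. ] w 0.1 F box [-0.1  0.4  0.3] q [0.48 0.33 1.61 0.   1.2  0.04]
tool axes in box cols
 [[ 0.     1.     0.001]
 [ 0.     0.001 -1.   ]
 [-1.     0.    -0.   ]]
[-119.1   20.9   -0.8] [ 63.8 -87.8  57.6] [-105.1   46.   230.5]
clock: 12.65
position: [0.4839, 0.3277, 0.3637]
ee_rot: [0.599, 0.382, 0.595, -0.376]
contact_force: [0.7, -0.5, -0.6]
width: -0.0001
clock: 13.65
position: [0.4401, 0.4166, 0.358]
ee_rot: [0.597, 0.379, 0.597, -0.379]
contact_force: [0.2, 0.6, 0.1]
width: -0.0001
t 13.65 tcp box mm [  9.5 264.6 358. ] w -0.1 F box [0.5 0.4 0.1] q [ 0.64  0.28  1.19 -0.    1.67  0.2 ]
tool axes in box cols
 [[ 0.  1. -0.]
 [-0. -0. -1.]
 [-1.  0.  0.]]
184 250 [-133.5    1.   130.5]
145 240 [-78.8  65.9 131.5]
205 210 [-75.9 -73.6 131.2]
160 198 [-10.2   2.2 131.9]
118 264 [-86.7 163.5  45. ]
335 215 [-207.  -318.4  131.7]
400 150 [-142.5 -516.2  131.7]
400 215 [-267.6 -443.1  131.9]
```

View pics/n.png

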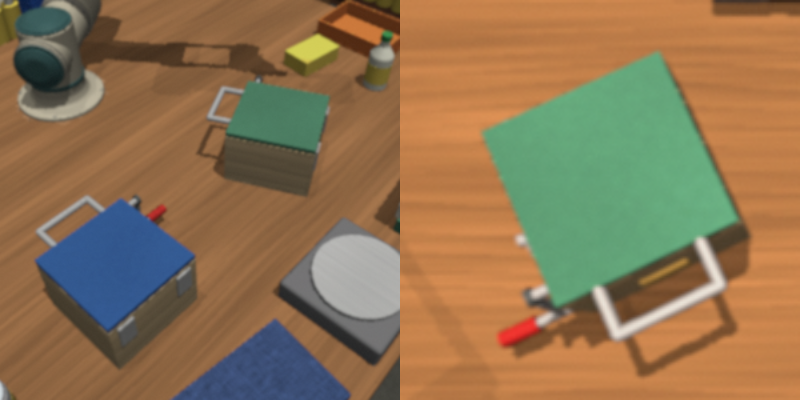

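Both lids read 131–132 mm across the top, so both are shut, and the robot is clear of everything.

```bash
python3 -c "
from rig import manip
print(manip.sign_off())"
```

```text
the job is handed in; nothing more can be done
None
```

The stay on the green box works: it locked, held the lid up by itself, released when I drew the knob, and the lid sank fully shut. I handed the job in at about 14 s of the 51 s.

- **Lift and lock:** I raised the lid by its bar to about 1.09 rad, eased it back and let go. The wrist force read about 0 and the lid stayed up on the stay alone. The knob measured at about x 7, y 155, z 175 mm in the box frame, which matches the locked position.
- **Break and close:** I pushed the knob from its far side towards the handle by about 45 mm of tool travel. The knee broke and the lid sank by itself, with no contact force left on the tool.
- **Last checks:** The green lid's top measured 131–132 mm everywhere I sampled and its bar and knob were back in their shut positions. The blue lid's top measured 132 mm, so it is still shut. The arm was clear, with the wrist force under 1 N.

The first top-camera fix and the closer wrist-camera fix of the box disagreed by about 5 mm along its depth. I used a position between the two. This caused at most about 21 N at the wrist during the lift, and no check failed.

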